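# Release the push-and-turn safety cap of the instrument cleaner

### The arm

A 6-joint arm with a two-finger parallel gripper is mounted at the origin on the work surface. World frame = base frame: x ahead of the robot, y to its left, z up, the work surface at z = 0. Lengths are in mm, angles in degrees, forces in N, time in s.
With the tool pointing down it reaches from about 350 to 725 mm from the base axis. Payload 6 kg.
Tool frame: the origin (TCP) lies at the very end of the fingers, on their centre line; the grasp point (between the pads) lies 19 mm behind it; z points along the fingers, y is the line along which they close (so a half turn about z gives the same grasp; the last joint's range is limited). The gripper opens to 85 mm and grips with 20 to 120 N. Pads are 22 mm wide; open, the fingers measure 114 mm over their backs; the gripper's body (76 mm by 85 mm) begins 54 mm behind the grasp point. The pads swing forward as they close: fully open they stand 13 mm farther back than shut.
Start: joints at [-45.453, 2.303, 4.859, 0, -92.561, -19.12], TCP at [257.63, -541.849, 231.261] pointing down, gripper open.
Joint ranges: [-146.85, 146.85], [-73.84, 115.35], [-62.03, 85.46], [-188.31, 113.3], [-161.28, -10.13], [-171.36, 171.36]. Speed limits (degrees/s): [147.25, 147.25, 172.46, 180, 180, 180].

### API

Orientations are given as a 3x3 rotation matrix whose columns are the frame's x, y, z axes.
In Python, from station import telemetry, eyes, arm, nets gives the robot as it stands.
- The arm moves only by the tool move_arm, never from a script. Its argument "increments" is a list that holds one entry, the list of rows, each a list of 5 numbers: the finger opening in mm, from 0 to 85.4, then the shift along the world's x, y, z in units of 30 mm (1.0 is 30 mm), then the turn about the world's z in units of 6 degrees (1.0 is 6 degrees). A call has 1 to 5 rows; each row shifts and turns the commanded pose from where the row before left it; what a row does not reach is not made up. A row lasts 1/10 s, in which the tool goes at most 50 mm and 8.59 degrees, less where a joint would pass 70% of its speed; a pose out of reach is approached as far as the arm can. A call is refused whole if a number of a shift passes 1 or a number of a turn 1, either way. A call with a gripper value outside its range is refused whole. The fingers move at their own pace and stop on an object; "newtons" is the grip in N (left out, the last holds). Time passes only in rows, so rows that do not move let the fingers close. It gives the time, the measured TCP pose, the force, the opening and the grip force at its end, in the units of the state.
- telemetry.get_state(): the state, without advancing time (a new reading comes with each control period).
- eyes.camera(name): name is "scene" or "top" or "wrist"; returns a dict with "color" (480x640x3 uint8, red, green, blue), "K" (3x3 intrinsics, pixels), "world_from_camera" (4x4, takes a point from camera to world coordinates); the wrist camera has in their place "T_tool_cam" (4x4, takes a point from camera to tool coordinates, whose origin is the TCP and whose axes are the flange's). Camera axes: x right, y down, z forward; pixel columns grow to the right and rows downward; lengths in mm; the calibration is good to about 2 mm. A picture is of the moment at which its call begins: read the wrist's pose just before it. There is no depth.
- arm.hand_in(): hands the job in; it is judged then, once.
Trained networks look in the newest picture that a camera, given by its name, has taken for a name from the list of things; names that differ only in an ending like _2 or _b are one class to them, and where a whole thing is asked for, a point or a joint stands for the part that bears it (a point fixed in the world has none). Each returns a list of dicts, best first, with "score" (0 to 1); they miss things now and then, are a little off and sometimes report something else, mostly with a low value. They report only what shows in the picture. A call takes as long as a camera call. They do not tell look-alikes from the thing itself.
- nets.silhouettes(camera, target): "pixels" (480x640 bool, what is visible of it) and "location" ([row, column] in pixels, amid what is visible of it).
- nets.place_of(camera, target): "location" ([row, column] in pixels: a listed point, or the origin of a listed thing).
The state is a dict: "clock": time; "joint_positions": joint angles; "joint_velocities": joint speeds; "joint_efforts": joint torques, N m; "tcp_pos": TCP position; "orientation": TCP orientation; "ft_force": force on the tool from outside, world axes, zero at the start; "moment": the same for the moment, N m; "width": finger opening in mm; "finger_force": force on a finger pad.
Only numpy, scipy, OpenCV 4.12 (cv2) and the standard library are available. Lean on these libraries where they do the work, as an engineer would, in place of code of your own. Each camera call takes 0.05 s, during which the arm holds its last target. There are 200 camera calls.

### The job

Open the safety cap of the round canister of instrument cleaner: press it firmly down, turn it anticlockwise while it is held down, and let go so that it springs up and stays up, released. Leave the square jug's cap locked, and do not knock the instruments and vessels on the counter about.

Things in the scene. Friction and masses are not known exactly. Their poses are not given: they have to be found in the camera images.
- canister: the round white canister of instrument cleaner, 140 mm across and 148 mm to the shoulder, fixed on a 145 mm square steel plate on the counter; its neck and cap are on its axis. Origin at the centre of its underside
- rcap_disc (a point): the round canister's white push-and-turn cap: disc 72 mm across, with a straight wing bar (64 mm long, 14 wide, 20 tall) standing across its middle and 29 mm of flat land on each side. Point: centre of the disc's upper face, at the bar's foot; z up, x along the bar; rides with the cap. At the start it is 195 mm above the counter
- rcap_turn (a joint): turn of the round canister's cap, rad, positive anticlockwise seen from above; 0 locked, mechanical end 1.35. It meets a stop after about 0.1 unless held 5 mm or more down; from about 1.05 on it is free to rise. Turning takes about 0.1 to 0.3 N m
- rcap_lift (a joint): height of the round canister's cap, m: 0 locked at rest, -0.010 pressed right down, +0.010 popped up. Spring: 8 N starts it down, 12 N at -0.006, 14 N at -0.010. Between locked and released a stop keeps it below -0.005; past 1.05 rad it springs up by itself when let go. The cap is captive, it does not come off
- jug: the square white jug, 125 x 125 mm and 122 mm to the shoulder, with a handle loop on its own +x side, fixed on a 145 mm square steel plate; neck and cap central. Origin at the centre of its underside
- scap_disc (a point): the square jug's cap, of the same make: disc 72 mm across, with a straight wing bar (64 mm long, 14 wide, 20 tall) standing across its middle and 29 mm of flat land on each side. Point: centre of the disc's upper face, at the bar's foot; z up, x along the bar; rides with the cap. 172 mm above the counter at the start
- scap_turn (a joint): turn of the square jug's cap, rad, as for the other; 0 locked
- scap_lift (a joint): height of the square jug's cap, m, as for the other; 0 at rest locked
- forceps: loose steel forceps lying flat, about 155 mm long, 8 mm thick; origin at the middle of its underside
- scissors: loose steel scissors lying flat, about 130 mm long, 8 mm thick; origin at the middle of the underside
- dish: loose steel bowl, 96 mm across, 35 mm tall; origin at the centre of its underside
- beaker: loose steel beaker, 60 mm across, 85 mm tall; origin at the centre of its underside
- brush: loose scrubbing brush, 100 x 45 mm, 28 mm tall, bristles down; origin at the centre of its underside
- spirit: loose closed brown glass bottle, 48 mm across, 120 mm tall; origin at the centre of its underside
Not all that is in view belongs to the job. Leave any orange look-alike of the canister alone. What is shaped like the jug but red is not meant.

How it is judged (in metres and radians):
At the end, for the whole second after the job is handed in: The round canister's cap is turned at least 1.0 rad and stands at least 7 mm above its locked height, at rest; the square jug's cap is still locked (turned less than 0.2 rad, within 3 mm of its rest height) (value of joint rcap_turn above 1 rad and value of joint rcap_lift above 0.007 m and velocity of joint rcap_lift below 0.02 m/s and value of joint scap_turn below 0.2 rad and value of joint scap_lift between -0.003 and 0.003 m); the robot touches nothing.
It fails at once if the round canister's cap is forced round without being held down (turned 0.35 to 0.85 rad while less than 2.5 mm down) (value of joint rcap_turn between 0.35 and 0.85 rad and value of joint rcap_lift above -0.0025 m).
It fails at once if the square jug's cap is turned (0.2 rad) (value of joint scap_turn above 0.2 rad).
It fails at once if a loose thing on the counter is shifted by more than 40 mm (distance of any of forceps, scissors, dish, beaker, brush, spirit from where it was at the start of the episode above 0.04 m).
It also fails if it takes over 38 s, if anything falls off the work surface, if the arm or the gripper's body presses on something with over 40 N, if the wrist force passes 120 N, or if a joint passes its speed limit or range.

## Working session

There is one attempt and no reset: what is moved stays moved. The work goes in short steps, Python scripts to look and compute and a tool call to move; the robot and the scene stay as the last step left them, time stands still between calls to the robot, and variables do not carry over. Pictures are saved under pics/ and viewed, at most 10 in all, crops included, and the job is handed in when it is done.

Besides the shell and the picture viewer there is one more tool, called after "Emit:" as name(argument=value, ...) on one line, values as JSON. move_arm: Moves the arm, as the interface text tells. Its arguments: {"type":"object","properties":{"increments":{"type":"array"},"newtons":{"type":"number"}},"required":["increments"]}

```bash
mkdir -p pics
cat > h.py <<'E'
import numpy as np, cv2
from station import telemetry, eyes, arm, nets
def ray(c,rc,z):
    """intersect pixel [row,col] with plane z"""
    K=c["K"];T=c["world_from_camera"] if "world_from_camera" in c else c["W"]
    d=T[:3,:3]@np.linalg.solve(K,[rc[1],rc[0],1.]);o=T[:3,3]
    return o+d*(z-o[2])/d[2]
def wrist():
    s=telemetry.get_state();c=eyes.camera("wrist")
    W=np.eye(4);W[:3,:3]=s["orientation"];W[:3,3]=s["tcp_pos"];c["W"]=W@np.array(c["T_tool_cam"]);return c
def save(c,n): cv2.imwrite(f"pics/{n}.png",cv2.cvtColor(c["color"],cv2.COLOR_RGB2BGR))
E
python3 - <<'E'
from h import *
np.set_printoptions(precision=1,suppress=True)
for n in("top","scene"):
    c=eyes.camera(n);save(c,n+"0");print(n,c["world_from_camera"][:3,3])
    for t,z in(("rcap_disc",195),("scap_disc",172),("canister",0),("jug",0)):
        for d in nets.place_of(n,t)[:4]: print(t,round(d["score"],2),np.array(d["location"]),ray(c,d["location"],z))
    for t in "forceps scissors dish beaker brush spirit".split():
        for d in nets.place_of(n,t)[:1]: print(t,round(d["score"],2),np.array(d["location"]),ray(c,d["location"],0))
s=telemetry.get_state();print(s["clock"],s["orientation"],s["ft_force"])
a=cv2.imread("pics/top0.png");b=cv2.imread("pics/scene0.png")
E
```

```text
top [ 268.3    4.1 1385.8]
rcap_disc 0.75 [246.4 515.3] [ 519.5 -389.5  195. ]
rcap_disc 0.7 [243.9 239.4] [503.7 187.7 195. ]
rcap_disc 0.56 [244.8 408. ] [ 514.7 -164.7  195. ]
scap_disc 0.94 [342.9 145. ] [294. 371. 172.]
scap_disc 0.78 [226.6 225.3] [544.9 223.9 172. ]
canister 0.82 [264.7 398.6] [ 505.1 -169.9    0. ]
canister 0.65 [260.9 491.5] [ 522.6 -395.1    0. ]
jug 0.82 [245.6 239.1] [538.  218.2   0. ]
forceps 0.77 [312.1 279.9] [380.8 110.8   0. ]
scissors 0.75 [312.6 361.9] [386.6 -83.9   0. ]
dish 0.84 [185.9 337.2] [698.1 -15.3   0. ]
beaker 0.85 [246.1 331.2] [544.9  -5.5   0. ]
brush 0.79 [182.3 249.4] [699.2 203.3   0. ]
spirit 0.78 [181.7 398.5] [ 714.7 -167.6    0. ]
scene [1334.7  770.8  904.5]
rcap_disc 0.89 [199.7 271. ] [ 506.8 -156.4  195. ]
rcap_disc 0.8 [172.7 214. ] [ 518.2 -382.   195. ]
scap_disc 0.61 [259.4 491.5] [303.1 373.5 172. ]
scap_disc 0.6 [271.9 379.8] [525.5 219.8 172. ]
canister 0.84 [261.8 269. ] [ 519.3 -157.7    0. ]
canister 0.58 [231.  215.8] [ 527.2 -386.9    0. ]
jug 0.78 [314.8 482.1] [293.5 380.2   0. ]
jug 0.74 [332. 368.] [542.6 216.4   0. ]
forceps 0.66 [256.1 321.5] [394.9 -73.1   0. ]
scissors 0.62 [274.3 376.3] [350.8  90.3   0. ]
dish 0.57 [320.5 258. ] [700.2   1.4   0. ]
beaker 0.92 [291.4 303.7] [543.    1.9   0. ]
spirit 0.91 [290.6 210.3] [ 711.9 -171.2   -0. ]
1.1 [[-0.9 -0.4 -0. ]
 [-0.4  0.9  0. ]
 [ 0.   0.  -1. ]] [ 0.3 -0.4 -0.9]
```

View pics/top0.png

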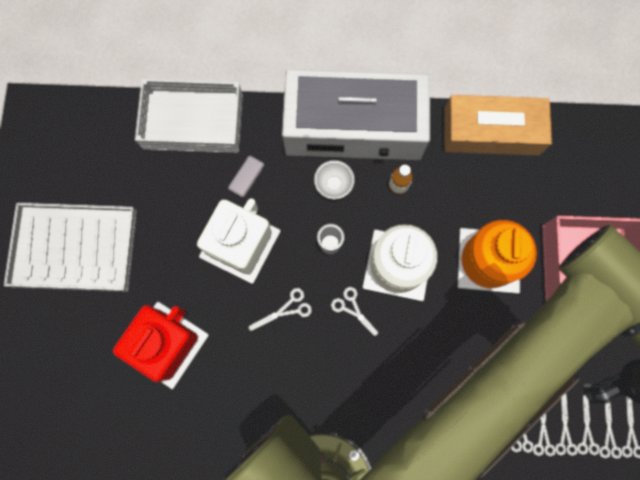

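View pics/scene0.png

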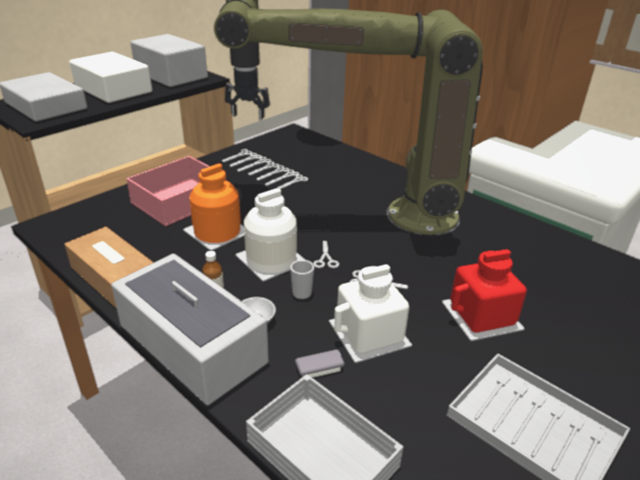

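Candidates for the round canister: white round (row 244, col 408) and orange round (row 246, col 515). The white one fits, since the orange is the look-alike. The caps on the square jugs, white (227,225) and red (343,145), are not to be touched. I'll confirm this in one crop.

Run:
```python
from h import *
a=cv2.imread("pics/top0.png")[200:310,350:480];cv2.imwrite("pics/crop.png",cv2.resize(a,None,fx=5,fy=5,interpolation=cv2.INTER_CUBIC))
```

```text
(no output)
```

View pics/crop.png

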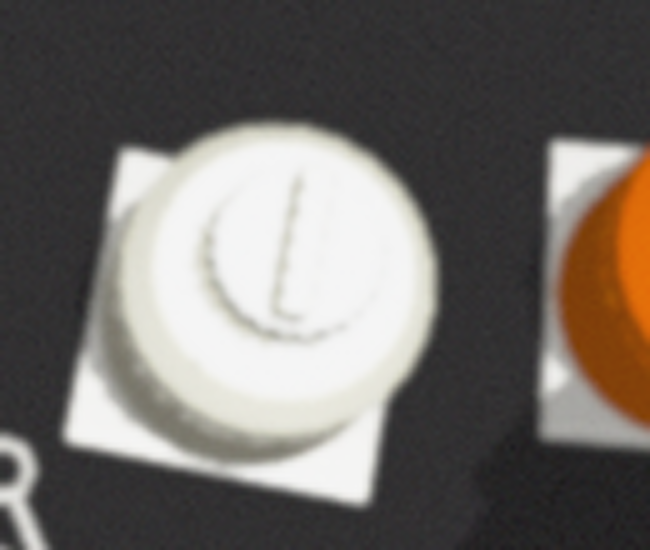

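Emit:
move_arm(increments=[[[85,0,0,1,0],[85,0.2,0.5,1,0],[85,0.5,1,0.8,-1],[85,0.6,1,0.4,-1],[85,0.6,1,0.2,-1]]])

```text
clock: 1.6
tcp_pos: [315.1, -436.1, 335.2]
orientation: [[-0.992, -0.124, 0.002], [-0.124, 0.992, -0.002], [-0.002, -0.002, -1.0]]
ft_force: [1.1, -0.1, -0.4]
width: 85.1
finger_force: 0.0
```

Emit:
move_arm(increments=[[[85,0.7,1,0,-1],[85,0.7,1,0,-1],[85,0.7,1,0,-1],[85,0.7,1,0,0],[85,0.7,1,0,0]]])

```text
clock: 2.1
tcp_pos: [420.2, -285.5, 333.5]
orientation: [[-0.983, 0.184, 0.001], [0.184, 0.983, -0.0], [-0.001, 0.0, -1.0]]
ft_force: [0.8, -0.4, 0.3]
width: 85.1
finger_force: 0.0
```

The crop shows the white round canister with its wing bar at crop (285,245), running about 9° off world x; the orange one is apart at the right edge. So the white one is the target. I'll go above it and look.

Emit:
move_arm(increments=[[[85,0.7,1,0,0],[85,0.7,1,0,0],[85,0.7,1,0,0],[85,0.7,1,0,0],[85,0,0,0,0]]])

```text
clock: 2.6
tcp_pos: [505.3, -163.8, 332.1]
orientation: [[-0.984, 0.18, -0.002], [0.18, 0.984, 0.001], [0.002, 0.001, -1.0]]
ft_force: [-0.0, -0.0, -0.6]
width: 84.8
finger_force: 0.0
```

```bash
cat > look.py <<'E'
from h import *
import sys
np.set_printoptions(precision=1,suppress=True)
c=wrist();save(c,sys.argv[1]);print(c["W"][:3,3],telemetry.get_state()["tcp_pos"])
for d in nets.place_of("wrist","rcap_disc")[:3]: print(round(d["score"],2),np.array(d["location"]),ray(c,d["location"],195))
E
python3 look.py w1
```

```text
[ 422.9 -148.1  474.7] [ 504.4 -165.2  332.6]
0.87 [297.6  77.7] [ 529.4 -386.6  195. ]
0.74 [229.7 318.3] [ 505.7 -165.4  195. ]
```

View pics/w1.png

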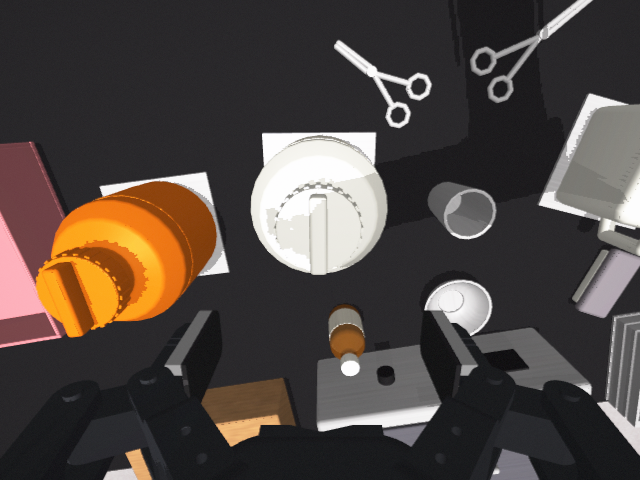

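The cap is at (230,318) in the wrist view, i.e. (506,-165), with its bar vertical and centred between the fingers. The orange cap is well away at (290,75). I'll descend with the fingers part closed.

Emit:
move_arm(increments=[[[34,0,0,-1,0],[34,0,0,-1,0],[34,0,0,-1,0],[34,0,0,-0.7,0],[34,0,0,0,0]]])

```text
clock: 3.2
tcp_pos: [501.9, -167.4, 219.2]
orientation: [[-0.983, 0.185, -0.005], [0.185, 0.983, 0.001], [0.005, -0.0, -1.0]]
ft_force: [0.3, -1.0, -0.1]
width: 33.8
finger_force: 0.0
```

Emit:
move_arm(increments=[[[34,0,0,-0.5,0],[34,0,0,-0.1,0],[34,0,0,0,0]]])

```text
clock: 3.5
tcp_pos: [503.6, -167.1, 204.4]
orientation: [[-0.983, 0.184, 0.0], [0.184, 0.983, 0.0], [-0.0, 0.0, -1.0]]
ft_force: [-0.2, 0.2, -0.9]
width: 33.7
finger_force: 0.0
```

Emit:
move_arm(increments=[[[34,0.07,0.05,0,0],[0,0,0,0,0],[0,0,0,0,0],[0,0,0,0,0],[0,0,0,0,0]]], newtons=40)

```text
clock: 4.0
tcp_pos: [506.0, -165.7, 205.1]
orientation: [[-0.983, 0.184, 0.001], [0.184, 0.983, -0.001], [-0.001, -0.001, -1.0]]
ft_force: [0.2, -2.2, 3.2]
width: 12.2
finger_force: 42.9
```

```bash
python3 look.py w2
```

```text
[ 423.3 -149.5  347.5] [ 506.  -165.7  205.1]
0.65 [303.7 319.5] [ 506.  -165.8  195. ]
```

View pics/w2.png

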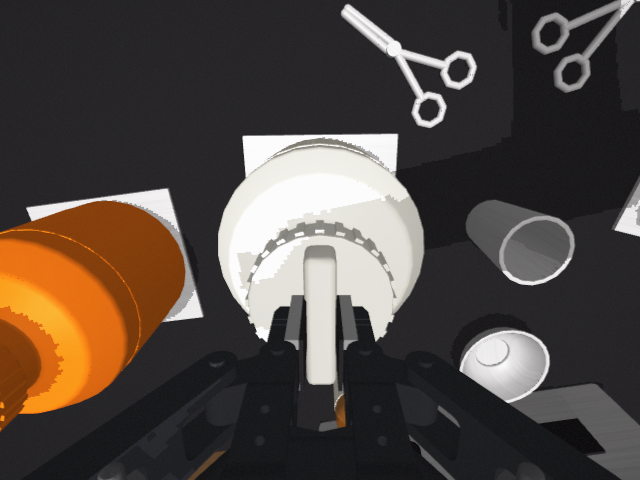

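The fingers hold the bar, centred at column 320. Now I'll press down.

Emit:
move_arm(increments=[[[0,0,0,-0.15,0],[0,0,0,-0.15,0],[0,0,0,-0.1,0],[0,0,0,0,0]]])

```text
clock: 4.5
tcp_pos: [506.2, -165.8, 195.4]
orientation: [[-0.983, 0.183, 0.004], [0.183, 0.983, -0.001], [-0.004, -0.001, -1.0]]
ft_force: [-3.5, 0.1, 14.6]
width: 12.7
finger_force: 44.2
```

Emit:
move_arm(increments=[[[0,0,0,-0.1,0],[0,0,0,-0.1,0],[0,0,0,0,0]]])

```text
clock: 4.8
tcp_pos: [506.6, -166.4, 194.7]
orientation: [[-0.983, 0.183, 0.009], [0.183, 0.983, -0.004], [-0.009, -0.002, -1.0]]
ft_force: [-10.3, 5.2, 31.4]
width: 12.6
finger_force: 46.6
```

Emit:
move_arm(increments=[[[0,0,0,0.08,0.5],[0,0,0,0,1],[0,0,0,0,1],[0,0,0,0,0.5],[0,0,0,0,0]]])

```text
clock: 5.3
tcp_pos: [506.4, -166.5, 194.8]
orientation: [[-0.991, -0.131, 0.006], [-0.131, 0.991, -0.003], [-0.006, -0.004, -1.0]]
ft_force: [-7.0, 0.7, 23.7]
width: 12.8
finger_force: 45.6
```

Emit:
move_arm(increments=[[[0,0,0,0,1],[0,0,0,0,1],[0,0,0,0,1],[0,0,0,0,1],[0,0,0,0,0]]])

```text
clock: 5.8
tcp_pos: [506.6, -166.9, 194.8]
orientation: [[-0.852, -0.524, 0.007], [-0.524, 0.852, -0.004], [-0.004, -0.007, -1.0]]
ft_force: [-5.3, -0.5, 22.6]
width: 12.9
finger_force: 45.4
```

```bash
python3 -c "
from h import *
s=telemetry.get_state();print(s['moment'],s['ft_force'],s['joint_positions'])"; python3 look.py w3
```

```text
[-0.15533579  2.16070603  0.0458221 ] [-5.30777861 -0.48258983 22.62254683] [  3.55546797  -8.39117333  -9.30477921   0.25231498 -88.71517844
 -61.97581624]
[ 434.  -209.1  337. ] [ 506.6 -166.9  194.8]
0.82 [301.9 319.4] [ 501.2 -169.7  195. ]
```

View pics/w3.png

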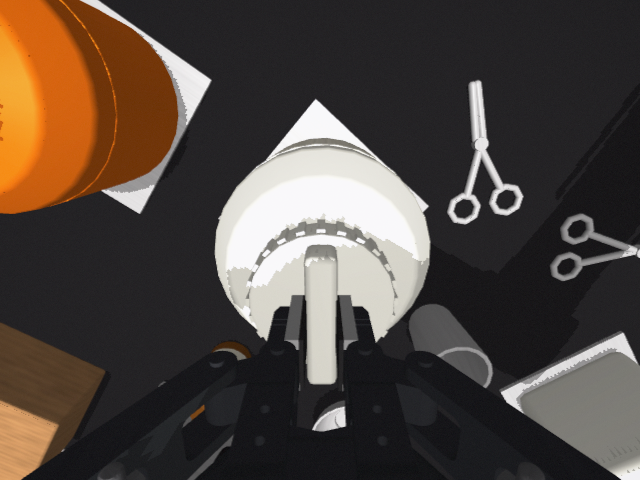

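The bar has turned with the fingers: it is still vertical at col 320 while the plate now stands rotated. About 42° done; I'll carry on to about 71°.

Emit:
move_arm(increments=[[[0,0,0,0,1],[0,0,0,0,1],[0,0,0,0,1],[0,0,0,0,1],[0,0,0,0,0.8]]])

```text
clock: 6.4
tcp_pos: [506.9, -167.2, 194.9]
orientation: [[-0.494, -0.87, 0.008], [-0.87, 0.494, -0.005], [0.0, -0.009, -1.0]]
ft_force: [-2.7, -1.8, 21.1]
width: 12.6
finger_force: 45.3
```

Emit:
move_arm(increments=[[[0,0,0,0,0],[0,0,0,0,0]]])

```text
clock: 6.6
tcp_pos: [506.9, -167.3, 194.8]
orientation: [[-0.497, -0.868, 0.008], [-0.868, 0.497, -0.005], [0.0, -0.009, -1.0]]
ft_force: [-3.3, -2.9, 21.5]
width: 12.9
finger_force: 45.3
```

Turned about 71° (1.24 rad). I'll ease up, let go and lift clear.

Emit:
move_arm(increments=[[[0,0,0,0.2,0],[0,0,0,0.2,0],[0,0,0,0.2,0],[0,0,0,0,0]]])

```text
clock: 7.0
tcp_pos: [506.7, -167.0, 209.6]
orientation: [[-0.497, -0.868, 0.005], [-0.868, 0.497, -0.003], [0.0, -0.006, -1.0]]
ft_force: [2.2, -7.6, 4.9]
width: 12.9
finger_force: 43.3
```

Emit:
move_arm(increments=[[[36,0,0,0,0],[36,0,0,0,0],[36,0,0,0,0],[36,0,0,0.3,0],[36,0,0,0.5,0]]])

```text
clock: 7.5
tcp_pos: [505.3, -165.1, 230.4]
orientation: [[-0.496, -0.868, -0.002], [-0.868, 0.496, 0.0], [0.001, 0.002, -1.0]]
ft_force: [0.8, -0.1, -0.8]
width: 36.1
finger_force: 0.0
```

Emit:
move_arm(increments=[[[36,0,0,1,0],[36,0,0,1,0],[36,0,0,1,0],[36,0,0,0.5,0],[36,0,0,0,0]]])

```text
clock: 8.0
tcp_pos: [506.3, -165.7, 340.0]
orientation: [[-0.497, -0.868, 0.006], [-0.868, 0.497, -0.001], [-0.002, -0.005, -1.0]]
ft_force: [0.2, 0.3, -0.9]
width: 35.9
finger_force: 0.0
```

```bash
python3 look.py w4
python3 - <<'E'
from h import *
np.set_printoptions(precision=1,suppress=True)
for n in("scene","top"):
    c=eyes.camera(n);save(c,n+"4")
    for z in(195,205):
        for d in nets.place_of(n,"rcap_disc")[:2]: print(n,z,round(d["score"],2),np.array(d["location"]),ray(c,d["location"],z))
a=cv2.imread("pics/scene0.png")[170:300,230:320];b=cv2.imread("pics/scene4.png")[170:300,230:320]
w=cv2.resize(cv2.imread("pics/w4.png"),(400,300))
o=cv2.resize(np.hstack([a,b]),None,fx=4,fy=4)[:300+220];o=np.hstack([o[:, :720]]);cv2.imwrite("pics/cmp.png",o)
E
```

```text
[ 463.4 -236.9  482.3] [ 506.1 -165.3  337.7]
0.83 [226.4 319.7] [ 507.7 -164.5  195. ]
scene 195 0.72 [194.  268.9] [ 490.2 -182.8  195. ]
scene 195 0.66 [173.8 213.1] [ 524.2 -378.4  195. ]
scene 205 0.72 [194.  268.9] [ 502.1 -169.3  205. ]
scene 205 0.66 [173.8 213.1] [ 535.6 -362.2  205. ]
top 195 0.73 [241.7 516.6] [ 529.7 -392.6  195. ]
top 195 0.64 [241.7 409.9] [ 521.5 -168.6  195. ]
top 205 0.73 [241.7 516.6] [ 527.5 -389.2  205. ]
top 205 0.64 [241.7 409.9] [ 519.3 -167.2  205. ]
```

View pics/cmp.png

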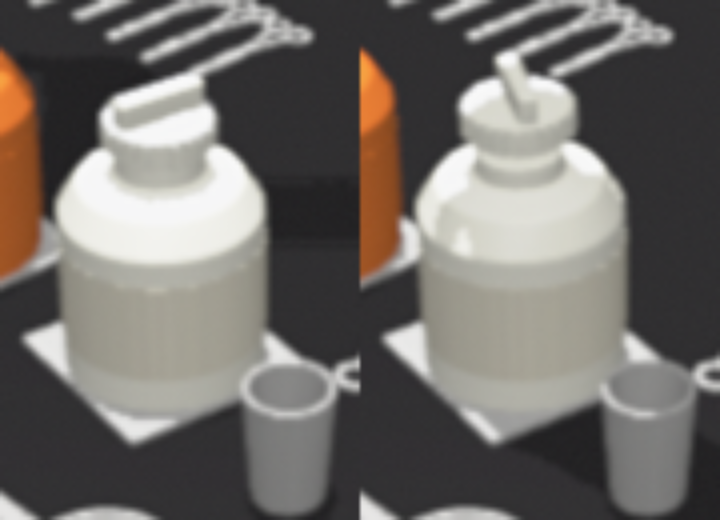

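View pics/w4.png

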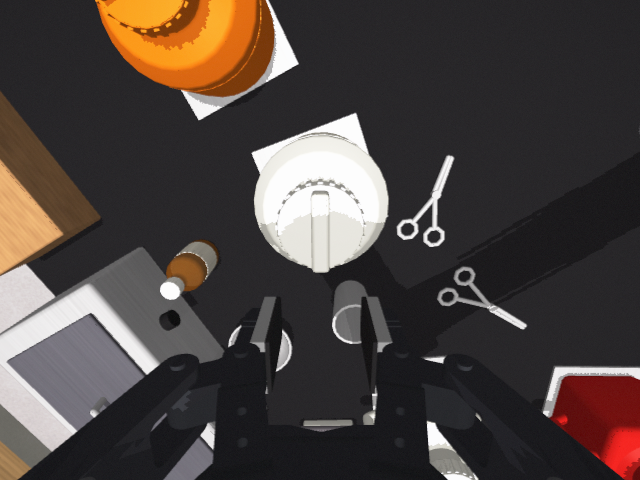

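The comparison shows the cap popped up: the disc edge went from crop y≈125 to y≈110 and the neck below it is exposed. The bar has turned about 70° and now aligns with the gripper, at column 320 in the wrist view. The beaker and instruments are undisturbed, and the arm is clear.

```bash
python3 -c "
from station import arm
print(arm.hand_in())"
```

```text
the job is handed in; nothing more can be done
None
```

I pressed down the round white canister's cap, turned it about 71° (1.24 rad) anticlockwise and let go; the camera shows it popped up and standing. The arm never went near the square jug and finished clear of everything, and the job was handed in at about 8 s (no verdict was returned).

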